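Show the target on a clamped bush to the bench camera through the swing mirror

TASK

Turn the indexing table by the black bar knob on top of the bush until its pointer reads zero and leave it so; that brings the target sticker on the bush round to the mirror. Then turn the swing mirror by the black tab on its top until the bench camera on the same stand would see the sticker in the middle of the mirror, and finish while still holding the mirror at that angle, because it springs back when let go. Leave the mug, the loose bush, the wrench and the tape measure where they are.

Things in the scene. Friction and masses are not known exactly. Their poses are not given: they have to be found in the camera images.
- index_base: Round grey base of the indexing table, 128 mm across, 28 mm high, fixed to the bench; origin under its centre, on the vertical turning axis. Dark ticks every 0.2 rad on its top rim; the longest, thickest tick, with a small steel block on the rim beside it, is zero and lies towards the base's own +x.
- index_table (a joint): Angle of the turning part (rad): 0 with the pointer at the zero tick, growing anticlockwise from above. Starts between 0.6 and 1.4, turns from -0.6 to 2.0, stays where left (friction 0.05 N m). It is an aluminium disc 84 mm across with a black pointer at its rim, a steel bush 60 mm in diameter clamped on it (top 111 mm above the bench) and a black bar knob on top.
- index_grip (a point): Point on the turning axis inside the bar of the clamp knob, 142 mm above the bench, the height to grip. The bar is 44 mm long (own x, the direction in which the pointer points), 14 mm thick (own y, grip across this) and reaches from 121 to 155 mm above the bench. Turns with the table.
- pointer_tip (a point): Tip of the black pointer (6 mm wide), 55 mm from the axis, 34 mm above the bench, on the turning part.
- mark (a point): The target: a round white sticker 18 mm across with a black dot, on the side of the clamped bush, 85 mm above the bench and 31.5 mm from the turning axis. It turns with the table, 1.36 rad clockwise (seen from above) from the pointer.
- stand: Camera-and-mirror stand fixed to the bench: grey plate 250 x 90 x 12 mm; origin at its underside on the vertical turning axis of the mirror, 50 mm from the plate's one end. Own x points from the mirror to the camera. The black camera box (45 x 42 mm, top 108 mm above the bench) stands at 0.15 to 0.20 m along own x. 
- lens (a point): Front of the bench camera's lens, 134 mm from the mirror's axis along the stand's own x, 85 mm above the bench; it looks straight at the mirror.
- mirror: Swing mirror, turning about a vertical axis through its origin (at bench height). Square pane 60 mm, centre 85 mm up, its front face on the axis and looking along own x; backing 10 mm thick, top 118 mm up. It turns anticlockwise (from above) from 0, resting on a stop and facing the camera, to 1.45 rad; a spring pulls it back with 0.012 N m at 0 plus 0.06 N m per rad.
- mirror_tab (a point): Point on the mirror's axis inside the black tab on its top, 145 mm above the bench, the height to grip. The tab is 12 mm thick (own x, as the mirror's: grip across this), 40 mm long (own y), and reaches from 124 to 158 mm above the bench. It turns with the mirror.
- sight_line (a point): Invisible frame at the centre of the mirror's face: own x is the level direction in which the camera's central line of sight leaves the mirror after reflection. It turns twice as far as the mirror (towards the camera at mirror angle 0). The sticker is in the middle of the mirror for the camera when it lies on this line.
- mug: White mug, 80 mm across, 95 mm high, a bystander; origin under its centre.
- spare_bush: Loose steel bush, 60 mm across, 60 mm high, a bystander; origin under its centre.
- wrench: Steel wrench 180 mm long lying on the bench, a bystander; origin near its middle, own x along it.
- tape: Grey tape measure case, about 60 mm across, 28 mm thick, lying flat, a bystander; origin under its centre.
Things that resemble listed ones, but are neither listed nor needed, are in the scene too. What is shaped like the index_base but green, orange or purple is not meant.

How it is judged:
By the outcome, as a careful person would: the job done as asked, in the order asked, and still so for the second after the job is handed in, while the arm keeps its last pose, push and grip.
It also fails if it takes over 48 s, if anything falls off the work surface, if the arm or the gripper's body presses on something with over 40 N, if the wrist force passes 120 N, or if a joint passes its speed limit or range.

ROBOT

A 6-joint arm with a two-finger parallel gripper is mounted at the origin on the work surface. World frame = base frame: x ahead of the robot, y to its left, z up, the work surface at z = 0. Lengths are in mm, angles in rad, forces in N, time in s.
With the tool pointing down it reaches from about 400 to 925 mm from the base axis. Payload 12.5 kg.
Tool frame: the origin (TCP) lies on the mounting face of the last link; the fingertips stand 190 mm ahead of it and the grasp point (between the pads) lies 171 mm ahead of it; x points along the fingers, y is the direction in which the jaws open and shut, and the axes are right-handed (so a half turn about x gives the same grasp; the last joint's range is limited). The gripper opens to 95 mm and grips with 3 to 60 N. Pads are 20 mm wide; open, the fingers measure 119 mm over their backs; the gripper's body (75 mm by 180 mm) begins 59 mm behind the grasp point.
Start: joints at [-1.421, 0.491, 1.559, -0, 1.092, -0.106], TCP at [158.157, -604.658, 404.761] pointing down, gripper open.
Joint ranges: [-3.1, 3.1], [-0.84, 2.19], [0.05, 2.79], [-1.13, 4.28], [0.06, 2.93], [-2.69, 2.69]. Speed limits (rad/s): [2.22, 2.22, 2.79, 3.14, 3.14, 3.14].

INTERFACE

Orientations are given as [roll, pitch, yaw] about the fixed x, y, z axes, in that order (R = Rz(yaw) Ry(pitch) Rx(roll)).
In Python, from cell import env, eyes gives the robot as it stands. The module is installed in compiled form; this text tells all that it offers.
- The arm moves only by the tool jog_arm, never from a script. Its argument "deltas" is one flat list of numbers, 7 for each row, row after row: the shift along the tool's x, y, z in mm, then the turn, a rotation vector about the tool's x, y, z in rad, then the opening, from 0 (shut) to 1 (fully open). A call has 1 to 10 rows; each row shifts and turns the pose as measured when the row begins, along the tool's axes as they then stand; what a row does not reach is not made up. A row lasts 1/8 s, in which the tool goes at most 62.5 mm and 10.7 degrees, less where a joint would pass 70% of its speed; a pose out of reach is approached as far as the arm can. A call is refused whole if a number of a shift passes 62.5 or a number of a turn 0.188, either way. A call with a gripper value outside its range is refused whole. The fingers move at their own pace and stop on an object; the grip force is fixed at half the most. Time passes only in rows, so rows that do not move let the fingers close. It gives the time, the measured TCP pose, the force and the opening at its end, in the units of the state.
- env.state(): the state, without advancing time (a new reading comes with each control period).
- eyes.read_camera(name): name is "side" or "top" or "wrist"; returns a dict with "image" (480x640x3 uint8, red, green, blue), "fovy" (degrees; the focal length in pixels is half the picture's height over the tangent of half this angle, whatever the lens; pixels are square), "cx", "cy" (the principal point, pixels), "dist" ([k1, k2, p1, p2, k3] as OpenCV has them; the pictures are not rectified), "world_from_camera" (4x4, takes a point from camera to world coordinates). Camera axes: x right, y up, looking along -z (the intrinsics and any distortion apply to the point x, -y, -z); pixel columns grow to the right and rows downward; lengths in mm; the calibration is good to about 2 mm. A picture is of the moment at which its call begins. There is no depth.
- env.job_done(): hands the job in, once; it reports no verdict.
The state is a dict: "t": time; "joints": joint angles; "qvel": joint speeds; "tau": joint torques, N m; "eef_pos": TCP position; "tcp_rot": TCP orientation; "ft_force": force on the tool from outside, world axes, zero at the start; "moment": the same for the moment, N m; "opening": opening from 0.0 (shut) to 1.0 (fully open).
Only numpy, scipy, OpenCV 4.12 (cv2) and the standard library are available. Lean on these libraries where they do the work, as an engineer would, in place of code of your own. Each camera call takes 0.05 s, during which the arm holds its last target.

## Working session

There is one attempt and no reset: what is moved stays moved. The work goes in short steps, Python scripts to look and compute and a tool call to move; the robot and the scene stay as the last step left them, time stands still between calls to the robot, and variables do not carry over. Pictures are saved under pics/ and viewed, and the job is handed in when it is done.

Besides the shell and the picture viewer there is one more tool, called after "Emit:" as name(argument=value, ...) on one line, values as JSON. jog_arm: Moves the arm, as the interface text tells. Its arguments: {"type":"object","properties":{"deltas":{"type":"array","items":{"type":"number"}}},"required":["deltas"]}

```bash
mkdir -p pics
cat > h.py <<'E'
import numpy as np, cv2
from cell import env, eyes
def shot(name,fn):
    d=eyes.read_camera(name); cv2.imwrite('pics/'+fn+'.png',cv2.cvtColor(d['image'],cv2.COLOR_RGB2BGR))
    np.savez('pics/'+fn+'.npz',**{k:np.array(v) for k,v in d.items()}); return d
def load(fn): return dict(np.load('pics/'+fn+'.npz'))
def K(d):
    f=240/np.tan(np.radians(float(d['fovy']))/2); return np.array([[f,0,float(d['cx'])],[0,f,float(d['cy'])],[0,0,1]])
def ray(d,uv):
    p=cv2.undistortPoints(np.array([[uv]],float),K(d),np.array(d['dist'],float))[0,0]
    T=d['world_from_camera']; return T[:3,3],T[:3,:3]@np.array([p[0],-p[1],-1])
def atz(d,uv,z):
    o,r=ray(d,uv); return o+r*(z-o[2])/r[2]
def proj(d,P):
    T=np.linalg.inv(d['world_from_camera']); P=np.atleast_2d(P); c=P@T[:3,:3].T+T[:3,3]
    c=c*[1,-1,-1]; return cv2.projectPoints(c,np.zeros(3),np.zeros(3),K(d),np.array(d['dist'],float))[0][:,0]
def crop(fn,u0,v0,u1,v1,s,out):
    im=cv2.imread('pics/'+fn+'.png')[v0:v1,u0:u1]; cv2.imwrite('pics/'+out+'.png',cv2.resize(im,None,fx=s,fy=s,interpolation=cv2.INTER_CUBIC))
E
python3 - <<'E'
from h import *
for n in ['side','top','wrist']:
    d=shot(n,n+'0'); print(n,d['fovy'],d['cx'],d['cy'],d['dist'],np.round(d['world_from_camera'],3).tolist())
print(env.state())
E
```

```text
side 50.51513229256959 323.97888906307196 234.61043918090684 [-0.10131652  0.          0.          0.          0.        ] [[-0.995, 0.082, -0.063, 456.399], [-0.102, -0.636, 0.765, 958.969], [0.023, 0.767, 0.641, 914.502], [0.0, 0.0, 0.0, 1.0]]
top 42.75042755690737 315.3124818932406 246.7365085572532 [-0.0783818  0.         0.         0.         0.       ] [[-0.006, 0.998, -0.064, 457.617], [-1.0, -0.006, 0.002, -13.899], [0.001, 0.064, 0.998, 1576.868], [0.0, 0.0, 0.0, 1.0]]
wrist 67.42677567020863 323.70880380192284 238.25631142726647 [-0.01873076  0.          0.          0.          0.        ] [[0.252, 0.928, 0.274, 235.667], [-0.968, 0.242, 0.07, -584.072], [-0.001, -0.283, 0.959, 384.001], [0.0, 0.0, 0.0, 1.0]]
{'t': 0.15, 'joints': array([-1.42059128e+00,  4.91384054e-01,  1.55931101e+00, -4.56986083e-05,
        1.09169672e+00, -1.05583676e-01]), 'qvel': array([-0.00019275, -0.00393313, -0.00442472,  0.00080832,  0.00074407,
       -0.00144941]), 'tau': array([ 3.06878741e-03, -6.12894702e+01, -2.58278275e+01,  6.93257782e-02,
        4.73044894e-02, -7.11878010e-05]), 'eef_pos': array([ 158.1549612 , -604.63102888,  404.31840507]), 'tcp_rot': array([-1.62569751,  1.56999617,  1.77170495]), 'ft_force': array([0.37078996, 0.67355161, 0.27831376]), 'moment': array([ 0.00421878,  0.03437244, -0.04452061]), 'opening': 1.0004606315886881}
```

View pics/top0.png

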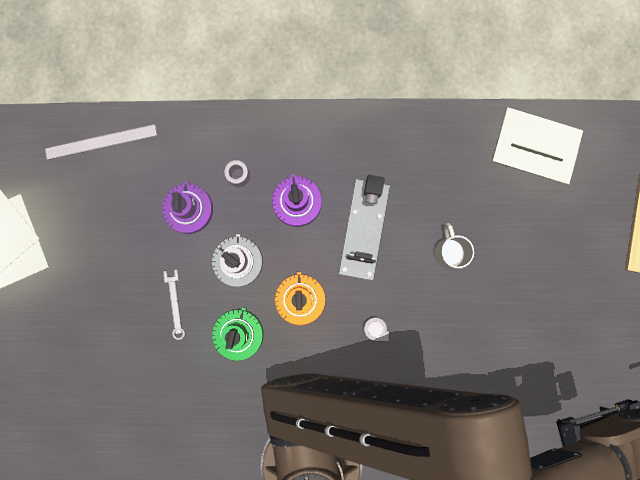

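View pics/side0.png

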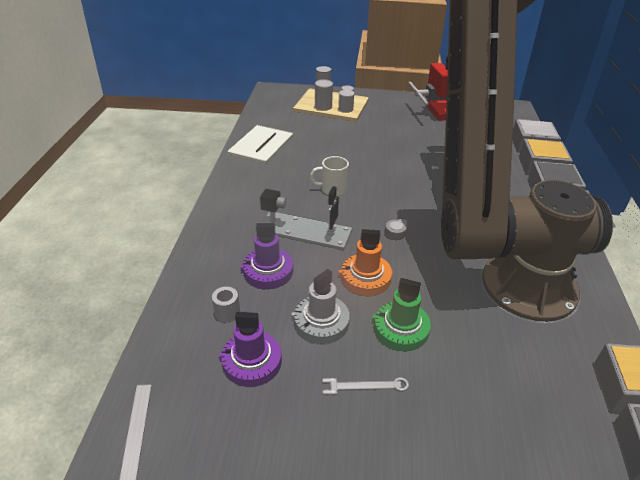

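View pics/wrist0.png

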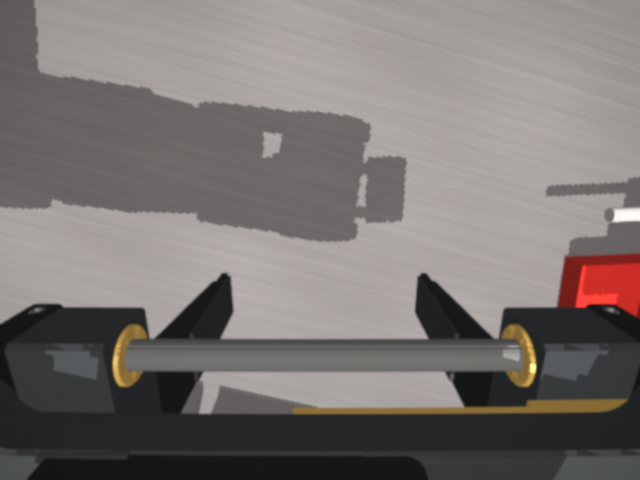

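The grey base at top (237,261) / side (321,315) is the one I want. It could be confused with purple (187,208), purple (297,201), orange (300,299) and green (237,334). The stand is at top (365,230), with the mirror tab at about (360,257).

Run:
```python
from h import *
crop('top0',205,230,270,295,9,'c1'); crop('top0',330,165,400,285,5,'c2'); crop('side0',280,255,360,345,7,'c3'); crop('side0',240,180,360,255,6,'c4')
```

```text
(no output)
```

View pics/c1.png

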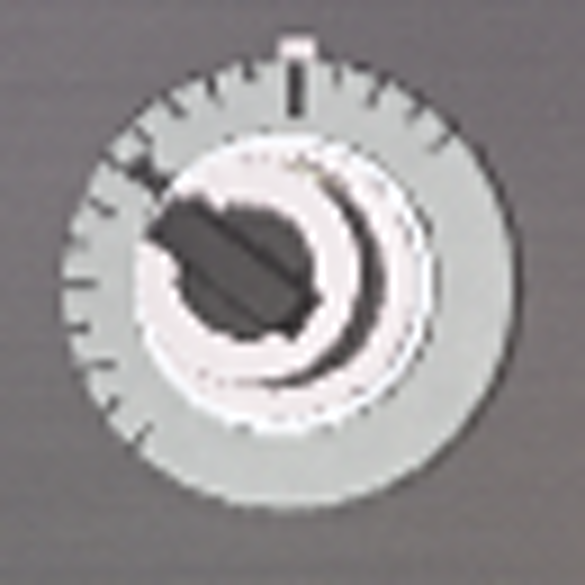

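View pics/c2.png

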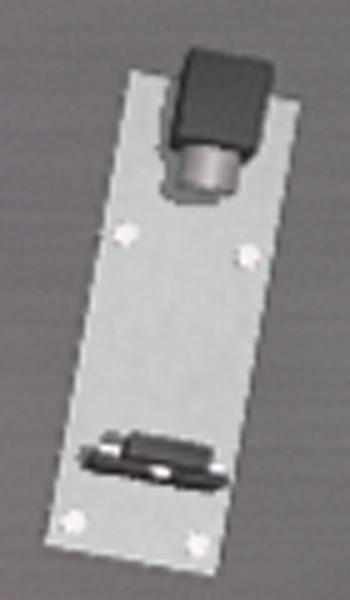

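View pics/c3.png

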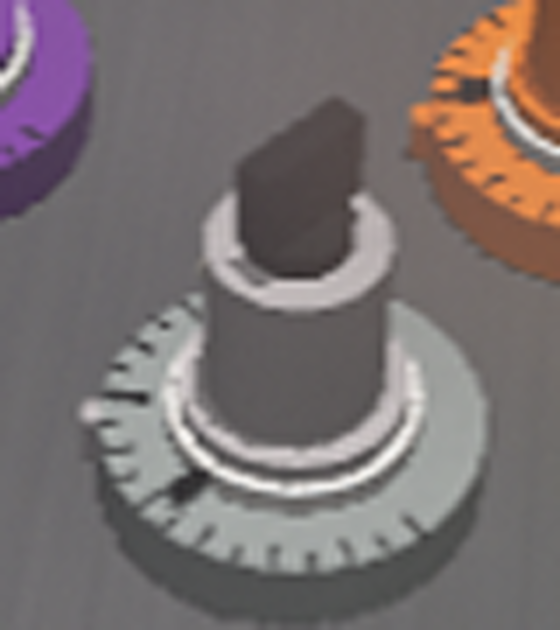

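View pics/c4.png

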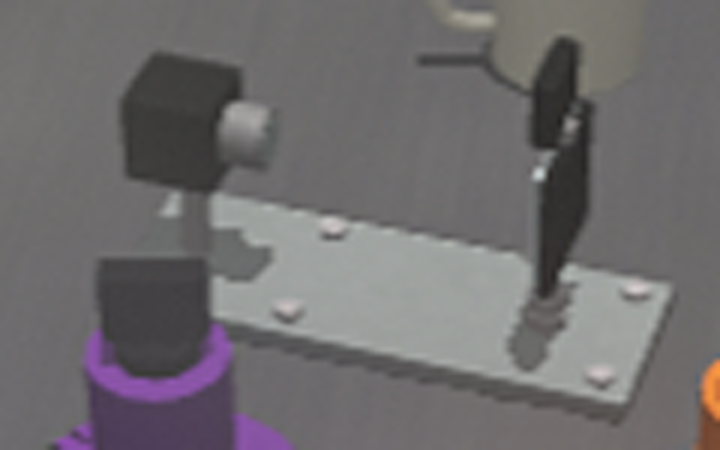

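```bash
cat > m.py <<'E'
from h import *
t=load('top0'); s=load('side0')
c=lambda o,sc,*p:[(o[0]+(x+.5)/sc-.5,o[1]+(y+.5)/sc-.5) for x,y in p]
f=np.array
# base: rim circle pts top z=28
P=c((205,230),9,(63,290),(517,283),(290,508),(125,445),(455,445),(75,220),(500,205))
W=f([atz(t,p,28)[:2] for p in P]); A=np.c_[2*W,np.ones(len(W))]; x=np.linalg.lstsq(A,(W**2).sum(1),rcond=None)[0]
r=np.sqrt(x[2]+x[0]**2+x[1]**2); print('base',x[:2],r, np.hypot(*(W-x[:2]).T))
z=[atz(t,p,28)[:2] for p in c((205,230),9,(295,113),(295,62),(297,45))]
print('zero', [np.arctan2(*(q-x[:2])[::-1]) for q in z])
q=[atz(t,p,34)[:2]-x[:2] for p in c((205,230),9,(140,165),(158,188))]
print('pointer',[(np.arctan2(a[1],a[0]),np.hypot(*a)) for a in q])
# knob bar top z=155 
k=[atz(t,p,155)[:2] for p in c((205,230),9,(172,217),(302,315))]; print('knob',k,(k[0]+k[1])/2)
# side
P=c((280,255),7,(83,425),(488,420),(295,572)); print('side rim',[atz(s,p,28)[:2] for p in P])
z=atz(s,c((280,255),7,(128,397))[0],28)[:2]; print('zero side',z)
print('ptr side',atz(s,c((280,255),7,(170,500))[0],34)[:2])
# plate corners z=12
C=f([atz(t,p,12)[:2] for p in c((330,165),5,(132,70),(300,100),(215,575),(46,545))]); print('plate top',C)
print([np.hypot(*(C[i]-C[i-1])) for i in range(4)])
u=(C[0]+C[1]-C[2]-C[3]);u/=np.hypot(*u); print('yaw',np.arctan2(u[1],u[0]),'axis',C.mean(0)-u*75)
C2=f([atz(s,p,12)[:2] for p in c((240,180),6,(672,290),(622,405),(210,318))]);print('plate side',C2)
T=f([atz(t,p,158)[:2] for p in c((330,165),5,(132,430),(212,442),(210,468),(125,455))]);print('tab top158',T,T.mean(0))
T=f([atz(s,p,158)[:2] for p in c((240,180),6,(577,40),(540,78))]);print('tab side',T)
E
python3 m.py
```

```text
base [521.36597276 182.63339533] 63.74418640045142 [64.01035213 63.9556401  62.41672393 64.2808387  64.70424304 63.54854403
 63.26665672]
zero [np.float64(-0.027620005785047193), np.float64(-0.02068248994913422), np.float64(-0.0273384131437393)]
pointer [(np.float64(0.8864016053207087), np.float64(53.523874537338195)), (np.float64(0.9261776656040447), np.float64(45.508360158680965))]
knob [array([534.0413011 , 197.08442231]), array([508.54216449, 163.35497655])] [521.2917328  180.21969943]
side rim [array([588.83176965, 196.8652661 ]), array([457.42323999, 178.59822069]), array([513.69755974, 248.94073771])]
zero side [575.94816504 183.02766963]
ptr side [555.82805644 229.6912076 ]
plate top [[ 733.71046074 -122.30151622]
 [ 717.73241799 -208.89362729]
 [ 473.36508092 -162.0289976 ]
 [ 489.19037929  -75.88463259]]
[np.float64(248.88671582880133), np.float64(88.05391274312245), np.float64(248.82059589751182), np.float64(87.58591034069066)]
yaw -0.188537499734952 axis [ 529.82863041 -128.22050502]
plate side [[ 471.57575421 -157.27494986]
 [ 488.97262902  -72.55462914]
 [ 682.66005878 -109.09420311]]
tab top158 [[ 539.30424659 -110.42239939]
 [ 533.51896303 -147.50481289]
 [ 521.45527754 -146.43893712]
 [ 527.71620753 -107.06158159]] [ 530.49867367 -127.85693275]
tab side [[ 520.78905154 -144.57690069]
 [ 534.15907331 -113.72149487]]
```

```bash
cat >> h.py <<'E'
from scipy.spatial.transform import Rotation as Ro
def R(): return Ro.from_euler('xyz',env.state()['tcp_rot']).as_matrix()
def go(P,a):
    """grasp point target P (mm), jaw yaw a, pointing down -> tool-frame shift and rotvec; prints"""
    s=env.state(); r=Ro.from_euler('xyz',s['tcp_rot']).as_matrix(); g=s['eef_pos']+r@[171,0,0]
    y=np.array([np.cos(a),np.sin(a),0]); x=np.array([0,0,-1.]); T=np.c_[x,y,np.cross(x,y)]
    tcp=np.array(P)-[0,0,-171.]
    w=Ro.from_matrix(r.T@T).as_rotvec(); d=r.T@(tcp-s['eef_pos'])
    print('t',round(s['t'],2),'grasp',g.round(1),'jaw',round(np.arctan2(r[1,1],r[0,1]),4),'shift',d.round(1),'rot',w.round(4),'q',s['joints'].round(2),'F',s['ft_force'].round(1),'M',s['moment'].round(2),'op',round(s['opening'],3))
E
python3 -c "
from h import *
go([450,-250,233],-.656); go([521.5,182,233],-.656);go([521.5,182,233],2.486)"
```

```text
t 0.15 grasp [ 158.1 -604.5  233.3] jaw -1.315 shift [   0.5 -269.2 -372.1] rot [-6.59e-01 -3.00e-04  8.00e-04] q [-1.42  0.49  1.56 -0.    1.09 -0.11] F [0.4 0.7 0.3] M [ 0.    0.03 -0.04] op 1.0
t 0.15 grasp [ 158.1 -604.5  233.3] jaw -1.315 shift [   0.9 -669.1 -550.6] rot [-6.59e-01 -3.00e-04  8.00e-04] q [-1.42  0.49  1.56 -0.    1.09 -0.11] F [0.4 0.7 0.3] M [ 0.    0.03 -0.04] op 1.0
t 0.15 grasp [ 158.1 -604.5  233.3] jaw -1.315 shift [   0.9 -669.1 -550.6] rot [2.4822e+00 1.0000e-03 4.0000e-04] q [-1.42  0.49  1.56 -0.    1.09 -0.11] F [0.4 0.7 0.3] M [ 0.    0.03 -0.04] op 1.0
```

Emit:
jog_arm(deltas=[0,-33,-46,0,0,0,1,0,-33,-46,0,0,0,1,0,-33,-46,0,0,0,1,0,-33,-46,0,0,0,1,0,-33,-46,0,0,0,1,0,-33,-46,0,0,0,1,0,-33,-46,0,0,0,1,0,-33,-46,0,0,0,1])

```text
t: 1.15
eef_pos: [453.7, -248.5, 403.1]
tcp_rot: [-1.631, 1.569, 1.76]
ft_force: [0.3, 0.6, 0.1]
opening: 1.004
```

```bash
python3 -c "
from h import *
go([521.5,182,233],-.656)"
```

```text
t 1.15 grasp [ 453.7 -248.2  232.1] jaw -1.3218 shift [-1.000e-01 -4.005e+02 -1.718e+02] rot [-0.6658 -0.0008  0.0019] q [-0.63  0.34  1.82  0.    0.98  0.69] F [0.3 0.6 0.1] M [-0.03 -0.06  0.01] op 1.004
```

Emit:
jog_arm(deltas=[0,-50,-21,0,0,0,1,0,-50,-21,0,0,0,1,0,-50,-21,0,0,0,1,0,-50,-21,0,0,0,1,0,-50,-21,0,0,0,1,0,-50,-21,0,0,0,1,0,-50,-21,0,0,0,1,0,0,0,-0.17,0,0,1,0,0,0,-0.17,0,0,1,0,0,0,-0.17,0,0,1])

```text
t: 2.4
eef_pos: [511.2, 143.9, 402.4]
tcp_rot: [-1.736, 1.568, 2.185]
ft_force: [0.0, 0.5, -0.4]
opening: 1.001
```

```bash
python3 -c "
from h import *
go([521.5,182,233],-.656); d=shot('wrist','w1'); print(proj(d,[[521.5,182,155],[521.5,182,142],[521.5+64,182-1.6,28]]))
shot('top','top1')"
```

```text
t 2.4 grasp [511.  144.2 231.4] jaw -0.7919 shift [ -1.6 -19.9 -34.1] rot [-0.1359 -0.0006  0.0025] q [0.15 0.36 1.79 0.   0.99 0.94] F [ 0.   0.5 -0.4] M [-0.06 -0.05  0.02] op 1.001
[[293.95345716 207.42058727]
 [295.524159   203.57682118]
 [352.45748021 134.47713449]]
```

View pics/w1.png

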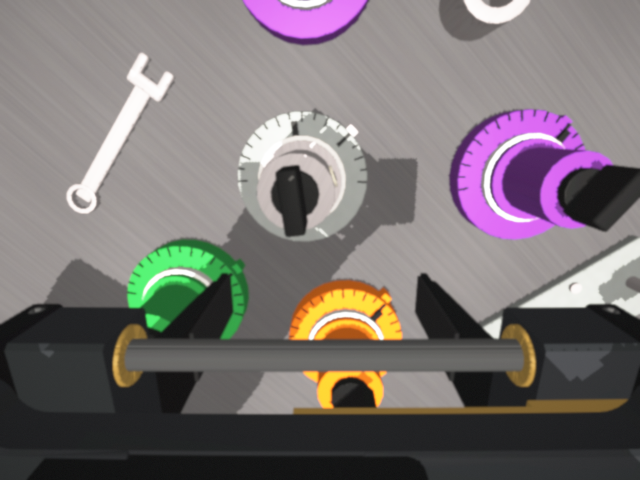

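```bash
python3 -c "
from h import *
crop('w1',220,95,390,255,4.7,'c5')"
```

```text
(no output)
```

View pics/c5.png

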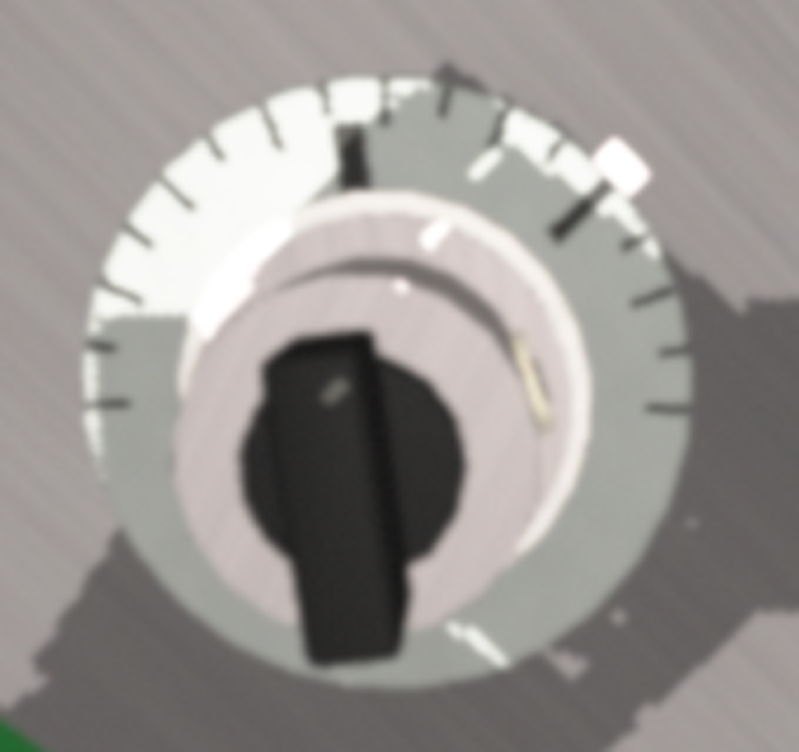

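```bash
cat > m2.py <<'E'
from h import *
t=load('w1')
c=lambda *p:[(220+(x+.5)/4.7-.5,95+(y+.5)/4.7-.5) for x,y in p]
W=np.array([atz(t,p,28)[:2] for p in c((83,400),(693,380),(395,689),(365,76),(165,180),(150,570),(620,610))])
A=np.c_[2*W,np.ones(len(W))]; x=np.linalg.lstsq(A,(W**2).sum(1),rcond=None)[0]; ce=x[:2]
print('base',ce,np.hypot(*(W-ce).T))
for n,z,p in [('zero',28,(555,238)),('zero',28,(605,188)),('block',28,(622,167)),('ptr',34,(350,130)),('ptr',34,(354,185))]:
    q=atz(t,c(p)[0],z)[:2]-ce; print(n,np.arctan2(q[1],q[0]),np.hypot(*q))
k=np.array([atz(t,p,155)[:2] for p in c((265,365),(315,662),(362,340),(398,655))]); print(k,k.mean(0))
for i in(0,2): d=k[i]-k[i+1]; print(np.arctan2(d[1],d[0]),np.hypot(*d))
E
python3 m2.py
```

```text
base [521.5743631  183.97670737] [64.68965252 62.67205045 62.66702249 64.47553148 63.44726414 63.82048062
 65.95146567]
zero -0.013656538641365325 47.121119324559636
zero -0.014353442461681515 61.10275154175207
block -0.006041350252909365 66.34171539082648
ptr 0.910293767712952 54.410780996471374
ptr 0.9289197551795578 44.021150620347605
[[529.90612399 205.33899597]
 [504.46164132 172.59074168]
 [541.34984448 198.38723818]
 [513.35009445 165.02669442]] [522.26692606 185.33591756]
0.9102553006166147 41.47131366935297
0.8725427361637337 43.553551886046876
```

Emit:
jog_arm(deltas=[0,-20,-18,0,0,0,1,0,0,-17,0,0,0,1,0,0,0,-0.13,0,0,1,0,0,0,0,0,0,1])

```text
t: 3.0
eef_pos: [524.1, 183.0, 402.3]
tcp_rot: [-1.825, 1.569, 2.209]
ft_force: [-0.0, 0.3, -0.2]
opening: 1.001
```

```bash
python3 -c "
from h import *
go([521.7,184,142],-.66)"
```

```text
t 3.0 grasp [523.9 183.3 231.3] jaw -0.6788 shift [89.3 -2.3  0.8] rot [-0.0188 -0.0006  0.0022] q [0.22 0.39 1.73 0.   1.01 0.89] F [-0.   0.3 -0.2] M [-0.   -0.04 -0.02] op 1.001
```

Emit:
jog_arm(deltas=[30,-2,1,-0.019,0,0.002,1,30,0,0,0,0,0,1,29,0,0,0,0,0,1,0,0,0,0,0,0,1])

```text
t: 3.5
eef_pos: [523.6, 182.7, 311.5]
tcp_rot: [2.557, 1.568, 0.307]
ft_force: [0.5, 0.1, 0.4]
opening: 1.002
```

```bash
python3 -c "
from h import *
go([521.7,184,142],-.66);shot('wrist','w2')"
```

```text
t 3.5 grasp [524.  182.8 140.5] jaw -0.6792 shift [-1.6 -2.3  0.1] rot [-0.0192 -0.0021 -0.0014] q [0.22 0.51 1.83 0.   0.8  0.9 ] F [0.5 0.1 0.4] M [-0.01 -0.01  0.05] op 1.002
```

View pics/w2.png

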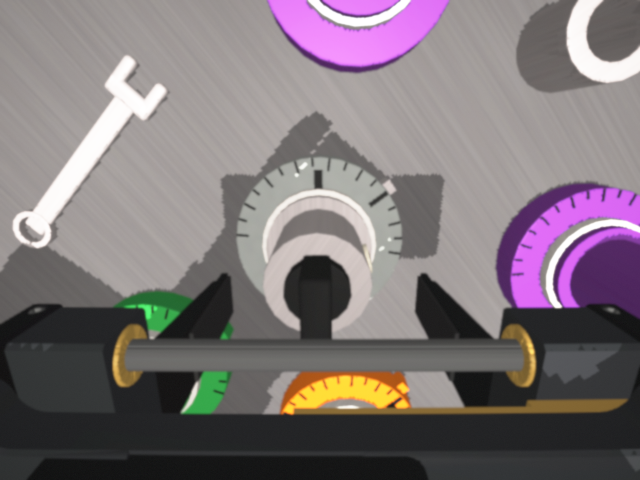

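Emit:
jog_arm(deltas=[-1,-2.3,0,-0.02,0,0,1,0,-1,0,-0.01,0,0,1,0,0,0,0,0,0,1])

```text
t: 3.92
eef_pos: [521.6, 184.9, 316.7]
tcp_rot: [2.462, 1.562, 0.242]
ft_force: [0.0, -0.2, 0.1]
opening: 1.002
```

```bash
python3 -c "
from h import *
go([521.7,184,142],-.66)"
```

```text
t 3.92 grasp [523.2 185.3 145.7] jaw -0.6492 shift [3.7 0.6 0.7] rot [ 0.0108 -0.0071 -0.0057] q [0.22 0.5  1.83 0.   0.8  0.87] F [ 0.  -0.2  0.1] M [-0.03 -0.03  0.02] op 1.002
```

Emit:
jog_arm(deltas=[3,0,0,0.01,-0.005,-0.004,1,0,0,0,0,0,0,0,0,0,0,0,0,0,0,0,0,0,0,0,0,0,0,0,0,0,0,0,0,0,0,0,0,0,0,0,0,0,0,0,0,0,0,0,0,0,0,0,0,0])

```text
t: 4.92
eef_pos: [521.7, 184.9, 314.0]
tcp_rot: [2.459, 1.568, 0.227]
ft_force: [0.3, 0.0, -0.2]
opening: 0.318
```

```bash
python3 -c "
from h import *
go([521.7,184,142],-1.591);shot('wrist','w3')"
```

```text
t 4.92 grasp [522.2 185.  143. ] jaw -0.6603 shift [1.  0.6 0.7] rot [ 9.307e-01 -3.000e-03 -7.000e-04] q [0.22 0.5  1.83 0.   0.8  0.88] F [ 0.3  0.  -0.2] M [-0.03 -0.03 -0.02] op 0.318
```

View pics/w3.png

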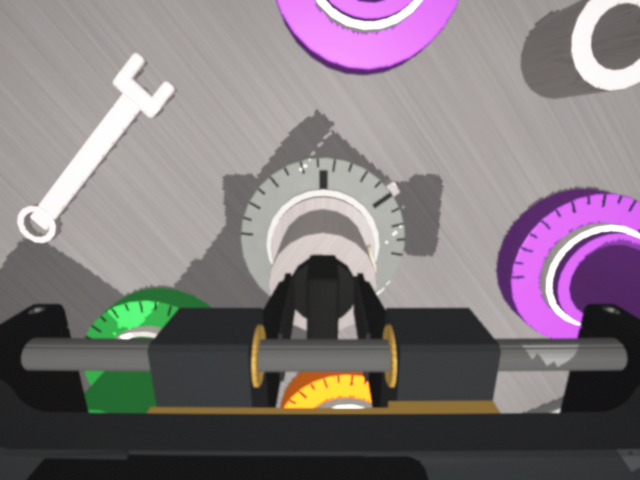

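Still closing and well centred: the bar is at col 322 and the pointer at (323,178).

Emit:
jog_arm(deltas=[0,0,0,0,0,0,0,0,0,0,0,0,0,0,0,0,0,0,0,0,0,0,0,0,0,0,0,0])

```text
t: 5.48
eef_pos: [521.3, 185.2, 314.0]
tcp_rot: [2.81, 1.569, 0.578]
ft_force: [-1.9, 1.0, 0.4]
opening: 0.146
```

```bash
python3 -c "
from h import *
go([521.7,184,142],-1.591)"
```

```text
t 5.47 grasp [521.6 185.4 143. ] jaw -0.6605 shift [1.  1.  0.7] rot [ 9.305e-01 -2.100e-03  3.000e-04] q [0.22 0.5  1.83 0.   0.8  0.88] F [-1.9  1.   0.4] M [ 0.29  0.25 -0.07] op 0.146
```

Emit:
jog_arm(deltas=[0,0,0,0.1,0,0,0,0,0,0,0.1,0,0,0,0,0,0,0.1,0,0,0,0,0,0,0.1,0,0,0])

```text
t: 5.98
eef_pos: [521.4, 185.1, 314.0]
tcp_rot: [3.042, 1.569, 0.399]
ft_force: [-2.4, 1.2, -0.2]
opening: 0.145
```

```bash
python3 -c "
from h import *
go([521.7,184.8,142],-1.591)"
```

```text
t 5.97 grasp [521.8 185.2 143. ] jaw -1.0719 shift [ 1.   0.4 -0.1] rot [ 5.191e-01 -2.100e-03  3.000e-04] q [0.22 0.5  1.83 0.   0.8  1.29] F [-2.4  1.2 -0.2] M [0.23 0.17 0.05] op 0.145
```

Emit:
jog_arm(deltas=[0,0,0,0.1,0,0,0,0,0,0,0.1,0,0,0,0,0,0,0.1,0,0,0,0,0,0,0.1,0,0,0,0,0,0,0.1,0,0,0])

```text
t: 6.6
eef_pos: [521.5, 184.9, 314.0]
tcp_rot: [-3.007, 1.569, 0.117]
ft_force: [-1.4, 1.2, 1.3]
opening: 0.144
```

```bash
python3 -c "
from h import *
go([521.7,184.8,142],-1.591);shot('wrist','w4');crop('w4',225,130,425,280,4,'c6')"
```

```text
t 6.6 grasp [521.8 184.9 143. ] jaw -1.5882 shift [ 1.   0.1 -0.2] rot [ 0.0028 -0.0021  0.0003] q [ 0.22  0.5   1.83 -0.    0.8   1.81] F [-1.4  1.2  1.3] M [ 0.19  0.21 -0.02] op 0.144
```

View pics/c6.png

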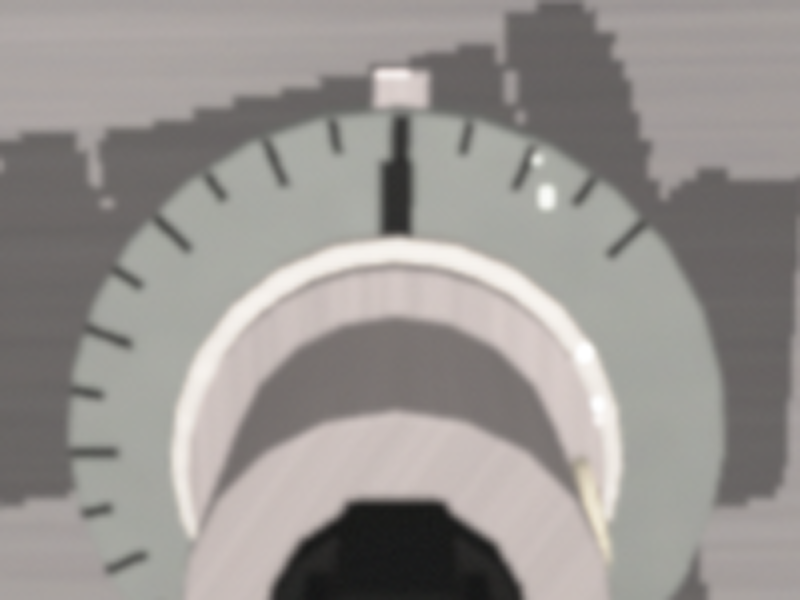

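```bash
cat > m3.py <<'E'
from h import *
import sys
def run(fn,o,sc,rim,zero,ptr):
    t=load(fn); c=lambda p:(o[0]+(p[0]+.5)/sc-.5,o[1]+(p[1]+.5)/sc-.5)
    W=np.array([atz(t,c(p),28)[:2] for p in rim])
    A=np.c_[2*W,np.ones(len(W))]; x=np.linalg.lstsq(A,(W**2).sum(1),rcond=None)[0]; ce=x[:2]
    print('base',ce,np.hypot(*(W-ce).T))
    for n,z,l in(('zero',28,zero),('ptr',34,ptr)):
        for p in l: q=atz(t,c(p),z)[:2]-ce; print(n,np.arctan2(q[1],q[0]).round(4),np.hypot(*q).round(1))
if __name__=='__main__':
    run('w4',(225,130),4,[(68,430),(726,430),(400,112),(165,210),(640,212)],[(401.5,118),(400.5,155)],[(395.5,165),(396,230)])
    im=cv2.imread('pics/w4.png')[150:192,310:340].mean(2).astype(int)
    for r in (2,5,8,12,16,20,24,28): print(r+150,im[r])
E
python3 m3.py
```

```text
base [520.97174571 184.95509106] [63.74782526 63.21298329 63.60408443 62.95101286 63.72979347]
zero -0.0271 62.5
zero -0.025 55.9
ptr -0.0086 54.7
ptr -0.008 43.1
152 [101 100 101 101 100 101 103 118 153 188 205 208 207 208 211 211 209 207
 206 204 198 177 140 111 100  99  98 100  99  98]
155 [ 99  99 100 100 100  99 103 121 158 188 201 200 196 192 192 193 195 196
 198 198 193 173 138 109 100  99  99  99  98  99]
158 [121 124 127 128 130 134 136 140 145 149 149 148 140 124 113 111 113 125
 139 147 147 146 140 135 131 129 126 123 120 117]
162 [148 164 167 168 168 168 169 168 167 168 166 156 129  90  61  54  73 113
 147 163 168 169 169 169 169 171 170 171 170 164]
166 [132 158 168 169 170 169 169 169 169 169 166 156 127  87  59  54  76 116
 150 164 168 168 168 168 169 170 169 169 163 142]
170 [169 169 169 169 169 169 169 168 162 147 125 105  84  62  49  47  62 100
 137 160 167 168 169 169 168 169 168 170 170 170]
174 [170 169 168 168 168 168 168 166 160 137  99  63  49  46  48  47  54  82
 124 153 165 167 168 169 168 169 169 169 169 169]
178 [170 169 169 170 169 170 169 168 160 137  98  63  48  47  45  48  52  82
 123 154 165 167 168 168 169 168 169 168 169 168]
```

Emit:
jog_arm(deltas=[0,0,0,0.017,0,0,0,0,0,0,0,0,0,0])

```text
t: 6.9
eef_pos: [521.5, 184.9, 314.0]
tcp_rot: [-2.993, 1.569, 0.111]
ft_force: [-1.1, 0.8, 0.8]
opening: 0.145
```

```bash
cat >> h.py <<'E'
def chk(fn):
    d=shot('wrist',fn); im=d['image'].mean(2)
    def mid(r):
        row=im[r,300:350]; lo=np.where(row<108)[0]; lo=lo[(lo>8)&(lo<40)]; 
        a,b=lo[0],lo[-1]; L=a-1+(row[a-1]-108)/(row[a-1]-row[a]); Rr=b+(108-row[b])/(row[b+1]-row[b]); return 300+(L+Rr)/2
    print('tick',[round(mid(r),2) for r in (161,163,165,167)],'ptr',[round(mid(r),2) for r in (173,176,179,182,185)])
E
python3 -c "
from h import *
go([521.7,184.8,142],-1.608);chk('w5');crop('w5',225,130,425,280,4,'c7')"
```

```text
t 6.9 grasp [521.8 184.9 143. ] jaw -1.6078 shift [ 1.   0.1 -0.2] rot [ 0.0002 -0.0021  0.0003] q [ 0.22  0.5   1.83 -0.    0.8   1.83] F [-1.1  0.8  0.8] M [ 0.26  0.29 -0.07] op 0.145
tick [np.float64(323.14), np.float64(329.92), np.float64(330.51), np.float64(323.14)] ptr [np.float64(323.69), np.float64(323.68), np.float64(323.7), np.float64(323.7), np.float64(323.71)]
```

View pics/c7.png

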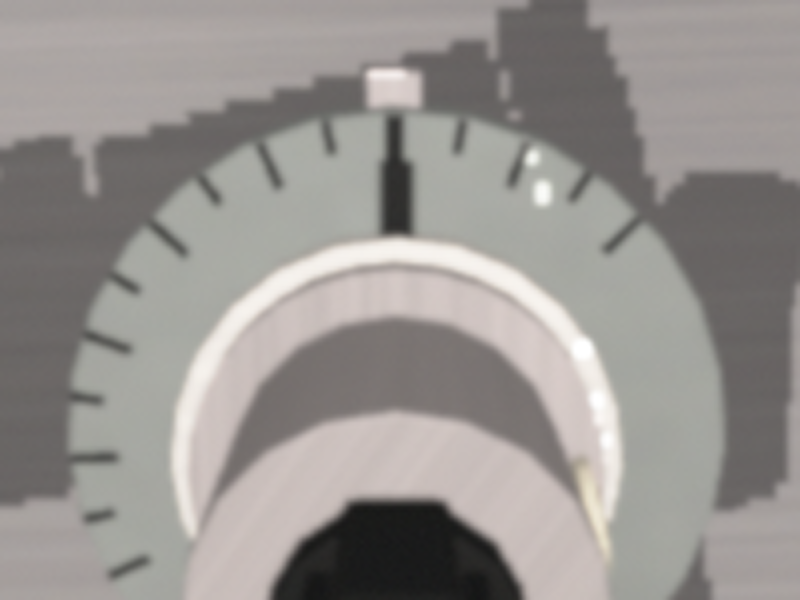

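Emit:
jog_arm(deltas=[0,0,0,-0.006,0,0,0,0,0,0,0,0,0,0])

```text
t: 7.2
eef_pos: [521.5, 184.9, 314.0]
tcp_rot: [-2.988, 1.569, 0.124]
ft_force: [-1.0, 0.4, 0.3]
opening: 0.143
```

```bash
python3 -c "
from h import *
go([521.7,184.8,142],-1.602);chk('w6')
im=load('w6')['image'].mean(2).astype(int)
for r in (160,162,166): print(im[r,316:334])
from m3 import run"
```

```text
t 7.2 grasp [521.8 184.9 143. ] jaw -1.5999 shift [ 1.   0.1 -0.2] rot [ 0.0021 -0.0021  0.0003] q [ 0.22  0.5   1.83 -0.    0.8   1.82] F [-1.   0.4  0.3] M [0.24 0.33 0.01] op 0.143
tick [np.float64(323.83), np.float64(323.84), np.float64(323.83), np.float64(323.85)] ptr [np.float64(323.69), np.float64(323.68), np.float64(323.69), np.float64(323.7), np.float64(323.7)]
[166 166 166 166 159 138 101  69  60  76 113 147 162 167 167 168 168 167]
[168 168 168 167 160 137  99  65  55  73 112 146 164 167 168 169 170 169]
[168 168 168 167 160 138  99  64  53  73 111 147 163 167 168 168 169 168]
```

Emit:
jog_arm(deltas=[0,0,0,0,0,0,0.5,0,0,0,0,0,0,0.5,0,0,0,0,0,0,0.5,0,0,0,0,0,0,0.5,-20,0,0,0,0,0,0.5,-40,0,0,0,0,0,0.6,-40,0,0,0,0,0,0.7,0,0,0,0,0,0,0.7])

```text
t: 8.25
eef_pos: [521.7, 184.6, 416.4]
tcp_rot: [2.93, 1.569, -0.24]
ft_force: [0.9, 0.2, -0.9]
opening: 0.694
```

```bash
python3 -c "
from h import *
go([530,-128,233],-.19);shot('wrist','w7');crop('w7',250,90,400,230,5.3,'c8');shot('top','top2');crop('top2',330,165,400,285,5,'c9')"
```

```text
t 8.25 grasp [522.  184.5 245.4] jaw -1.5996 shift [ 12.6 312.2 -17.3] rot [-1.4096e+00 -1.4000e-03 -1.8000e-03] q [ 0.22  0.38  1.72 -0.    1.04  1.82] F [ 0.9  0.2 -0.9] M [ 0.05 -0.01  0.  ] op 0.694
```

View pics/w7.png

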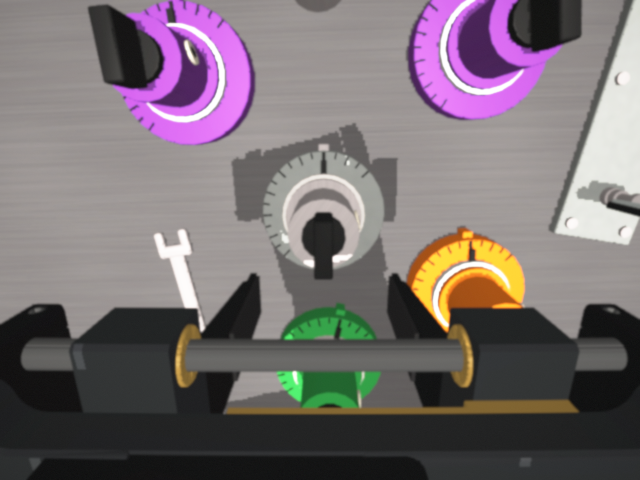

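View pics/c8.png

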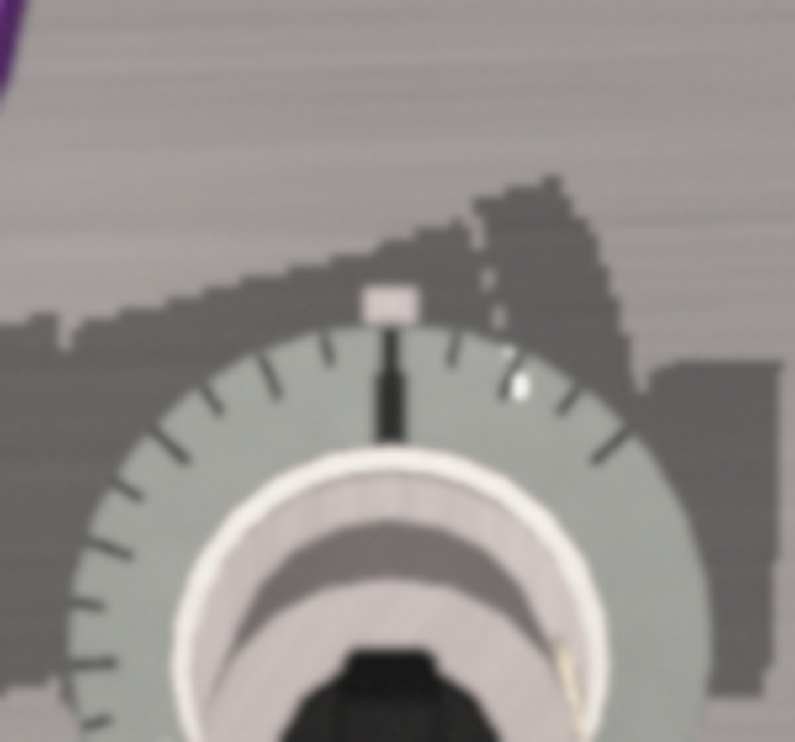

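Emit:
jog_arm(deltas=[0,45,0,0,0,0,0.7,0,45,0,0,0,0,0.7,0,45,0,0,0,0,0.7,0,45,0,0,0,0,0.7,0,40,0,0,0,0,0.7,0,0,0,-0.17,0,0,0.7,0,0,0,-0.17,0,0,0.7,0,0,0,-0.17,0,0,0.7,0,0,0,-0.17,0,0,0.7,0,0,0,-0.17,0,0,0.7])

```text
t: 9.6
eef_pos: [514.0, -43.0, 399.3]
tcp_rot: [-0.902, 1.545, 3.087]
ft_force: [0.9, -0.7, -1.2]
opening: 0.702
```

```bash
python3 -c "
from h import *
go([530,-128,233],-.19);shot('wrist','w8');shot('side','side1')"
```

```text
t 9.6 grasp [509.6 -42.7 228.3] jaw -0.724 shift [-5.3 68.2 53.2] rot [-0.5338  0.0103  0.0243] q [-0.21  0.35  1.83 -0.    1.    0.52] F [ 0.9 -0.7 -1.2] M [-0.02  0.02  0.04] op 0.702
```

View pics/w8.png

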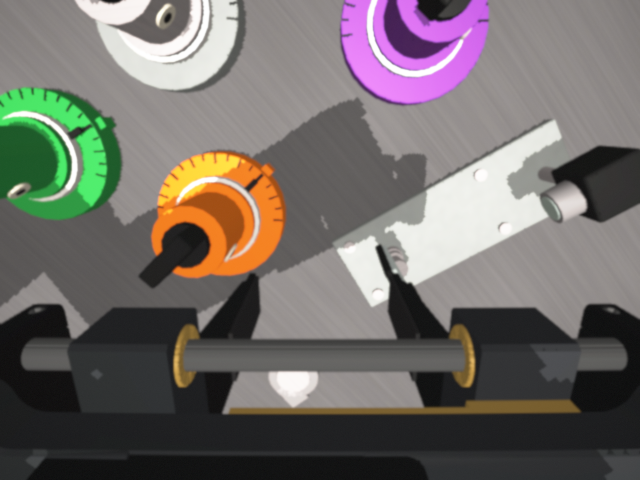

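Emit:
jog_arm(deltas=[-3,34,26,0,0.008,0.02,0.7,-3,34,26,0,0,0,0.7,0,0,0,-0.17,0,0,0.7,0,0,0,-0.17,0,0,0.7,0,0,0,-0.17,0,0,0.7,0,0,0,0,0,0,0.7])

```text
t: 10.45
eef_pos: [530.6, -129.8, 400.0]
tcp_rot: [-1.091, 1.557, -2.893]
ft_force: [-0.2, 0.3, -0.0]
opening: 0.698
```

```bash
python3 -c "
from h import *
go([530,-128,233],-.19);d=shot('wrist','w9');d8=load('w8')
print('sticker',atz(d8,(167,17),85), proj(d,[[530,-128,158],[530,-128,145]]))"
```

```text
t 10.45 grasp [ 528.4 -130.4  229. ] jaw -0.2316 shift [-4.  -1.1 -1.6] rot [-0.0416  0.0059  0.012 ] q [-0.36  0.39  1.76 -0.01  1.01 -0.12] F [-0.2  0.3 -0. ] M [-0.03 -0.07 -0.01] op 0.698
sticker [527.41443983 154.11795649  85.        ] [[326.6807992  255.57304226]
 [326.75191334 249.22925318]]
```

View pics/w9.png

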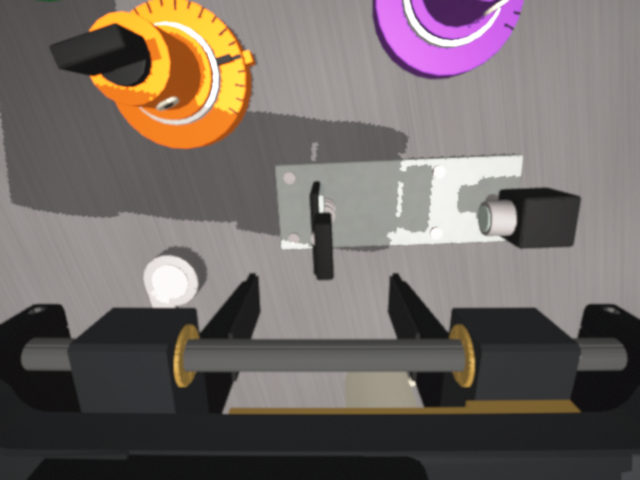

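```bash
python3 -c "
from h import *
crop('w9',270,145,430,285,5,'c10'); crop('w9',420,145,590,260,4.7,'c11')"
```

```text
(no output)
```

View pics/c10.png

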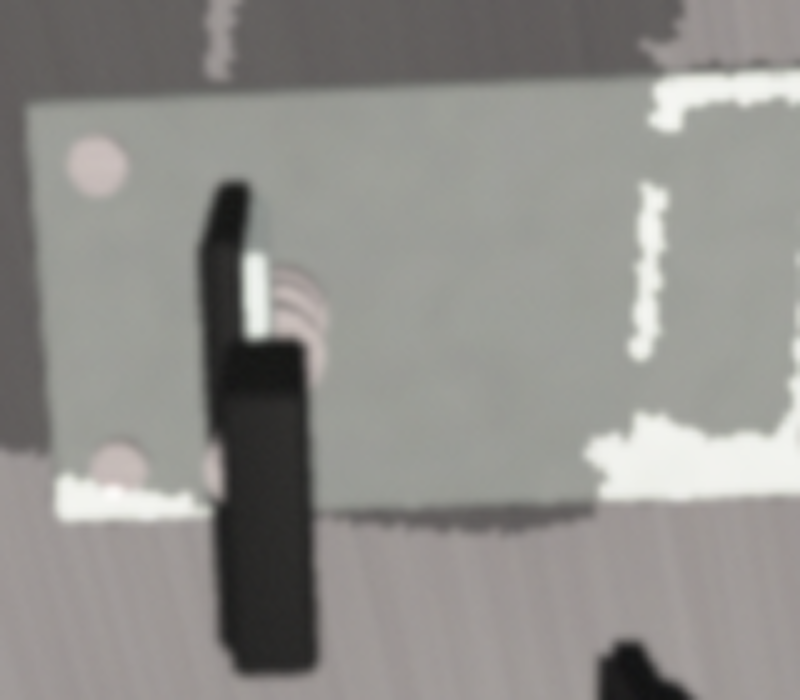

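View pics/c11.png

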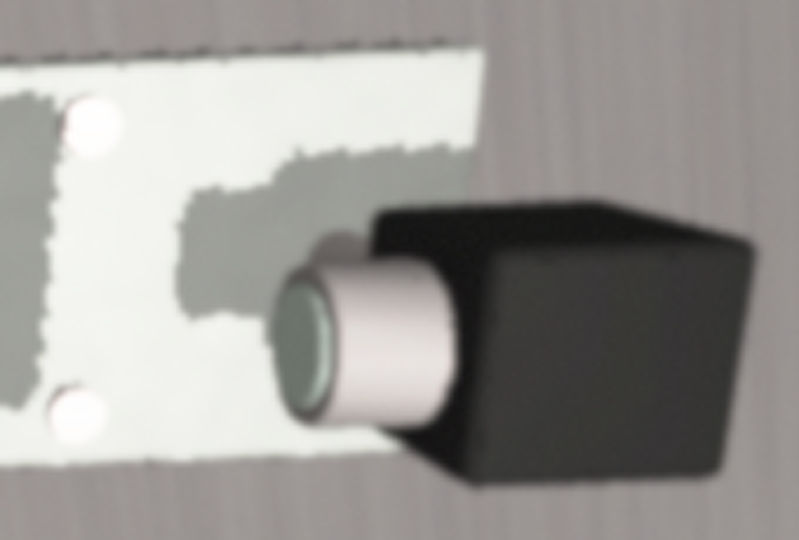

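```bash
cat > m4.py <<'E'
from h import *
d=load('w9')
a=lambda p:(270+(p[0]+.5)/5-.5,145+(p[1]+.5)/5-.5); b=lambda p:(420+(p[0]+.5)/4.7-.5,145+(p[1]+.5)/4.7-.5)
T=np.array([atz(d,a(p),158)[:2] for p in [(233,396),(304,394),(316,668),(238,672)]]);print('tab',T,T.mean(0))
e=T[1]-T[2]; e2=T[0]-T[3]; print('tab y yaw',np.arctan2(e[1],e[0])-np.pi/2,np.arctan2(e2[1],e2[0])-np.pi/2,np.hypot(*e),np.hypot(*(T[0]-T[1])))
C=np.array([atz(d,p,12)[:2] for p in [a((27,100)),a((57,520)),b((483,47)),b((380,452))]]);print('plate',C)
u=C[2]-C[0]; yaw=np.arctan2(u[1],u[0]); print('len',np.hypot(*u),'w',np.hypot(*(C[1]-C[0])),'yaw',yaw)
u=C[3]-C[1]; print('yaw other edge',np.arctan2(u[1],u[0]))
L=atz(d,b((297,347)),85)[:2]; print('lens',L)
for s in (-.188,): 
  x=np.array([np.cos(yaw),np.sin(yaw)]); print('axis from plate',(C[0]+C[1])/2+50*x)
  for A in (np.array([529.8,-128.2]),T.mean(0),L-134*x):
    for S in ([527.3,153.8],):
      q=np.array(S)-A; l=L-A; print(A,'dirS',np.arctan2(q[1],q[0]),'lensyaw',np.arctan2(l[1],l[0]),np.hypot(*l))
E
python3 m4.py
```

```text
tab [[ 528.39966819 -105.66842033]
 [ 537.23852443 -107.46597334]
 [ 530.32222886 -144.44852815]
 [ 520.0797364  -142.66593987]] [ 529.01003947 -125.06221542]
tab y yaw -0.18487946126522536 -0.2211984104519793 37.623722627058484 9.019788050078738
plate [[ 489.10180395  -72.03440646]
 [ 471.49226697 -159.45549181]
 [ 731.94651664 -118.82292203]
 [ 702.09932855 -204.17682247]]
len 247.31097766008827 w 89.17702594470155 yaw -0.19033616118290236
yaw other edge -0.19155102655058695
lens [ 658.96573184 -150.75911994]
axis from plate [ 529.39407009 -125.20439894]
[ 529.8 -128.2] dirS 1.579661342785085 lensyaw -0.17290848724882782 131.1209372035765
[ 529.01003947 -125.06221542] dirS 1.5769284520660127 lensyaw -0.19521758636149442 132.4719324215964
[ 527.38567903 -125.40779447] dirS 1.5711031915244118 lensyaw -0.19033616118290242 133.99999999999997
```

```bash
python3 -c "
from h import *
go([529.2,-125.3,146],-.19)"
```

```text
t 10.5 grasp [ 528.4 -130.4  229. ] jaw -0.2333 shift [83.  -1.4 -4.6] rot [-0.0433  0.006   0.0119] q [-0.36  0.39  1.76 -0.01  1.01 -0.12] F [-1.   0.1  0. ] M [ 0.  -0.1 -0. ] op 0.703
```

Emit:
jog_arm(deltas=[0,-0.7,-4,-0.04,0.006,0.012,0.7,25,0,0,0,0,0,0.7,25,0,0,0,0,0,0.7,22,0,0,0,0,0,0.7,0,0,0,0,0,0,0.7])

```text
t: 11.12
eef_pos: [531.0, -124.3, 326.0]
tcp_rot: [1.958, 1.567, 0.185]
ft_force: [-0.1, 0.5, 0.9]
opening: 0.702
```

```bash
python3 -c "
from h import *
go([529.2,-125.3,146],-.19);shot('wrist','w10')"
```

```text
t 11.12 grasp [ 531.6 -124.2  155. ] jaw -0.2026 shift [ 9.  -1.6  1.4] rot [-0.0126 -0.0013 -0.0032] q [-0.35  0.48  1.84  0.    0.82 -0.15] F [-0.1  0.5  0.9] M [-0.03 -0.13 -0.01] op 0.702
```

View pics/w10.png

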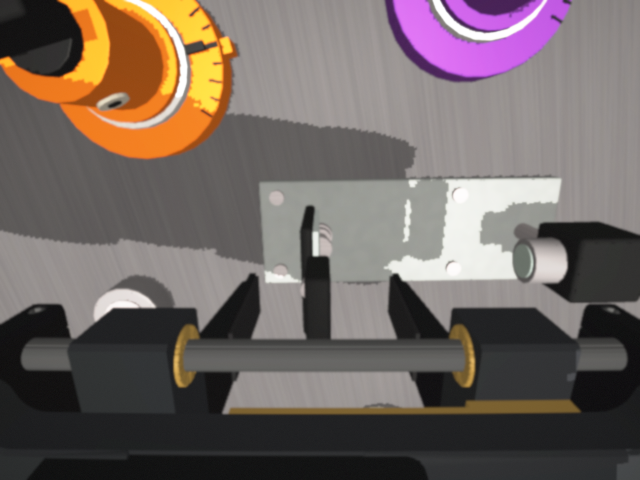

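Emit:
jog_arm(deltas=[9,-2.3,1.4,-0.012,0,0,0.7,0,-0.5,0,0,0,0,0.7,0,0,0,0,0,0,0.35,0,0,0,0,0,0,0.35,0,0,0,0,0,0,0.35,0,0,0,0,0,0,0.35])

```text
t: 11.92
eef_pos: [528.3, -125.2, 320.0]
tcp_rot: [1.625, 1.562, -0.136]
ft_force: [0.8, 0.2, -0.2]
opening: 0.366
```

```bash
python3 -c "
from h import *
go([529.2,-125.3,146],-.19);shot('wrist','w11')"
```

```text
t 11.93 grasp [ 529.9 -125.4  149. ] jaw -0.1907 shift [ 3.   0.9 -0.1] rot [-0.0007 -0.0005 -0.0092] q [-0.35  0.48  1.85  0.    0.8  -0.17] F [ 0.8  0.2 -0.2] M [-0.07 -0.13 -0.02] op 0.366
```

View pics/w11.png

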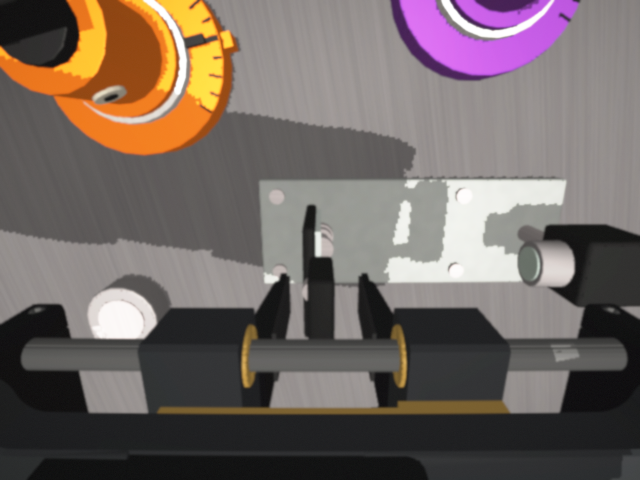

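Emit:
jog_arm(deltas=[3,-1,0,0,0,-0.008,0.35,0,-0.4,0,0,0,0,0,0,0,0,0,0,0,0,0,0,0,0,0,0,0,0,0,0,0,0,0,0,0,0,0,0,0,0,0,0,0,0,0,0,0,0])

```text
t: 12.85
eef_pos: [527.9, -125.1, 316.7]
tcp_rot: [1.668, 1.567, -0.094]
ft_force: [1.7, 0.5, 0.1]
opening: 0.127
```

```bash
python3 -c "
from h import *
go([529.2,-125.3,146],.694);shot('wrist','w12')"
```

```text
t 12.85 grasp [ 528.5 -125.2  145.7] jaw -0.1907 shift [-0.3  1.3 -0.1] rot [-0.8847  0.0013 -0.0035] q [-0.35  0.48  1.86  0.    0.8  -0.16] F [1.7 0.5 0.1] M [ 0.    0.09 -0.03] op 0.127
```

View pics/w12.png

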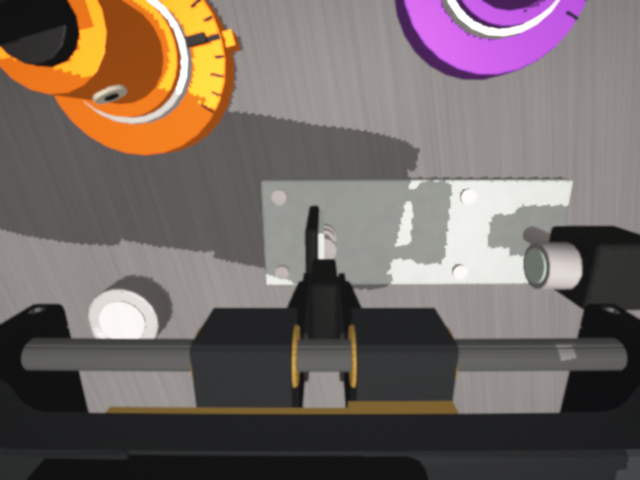

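Emit:
jog_arm(deltas=[0,0,0,-0.1,0,0,0,0,0,0,-0.1,0,0,0,0,0,0,-0.1,0,0,0,0,0,0,-0.1,0,0,0])

```text
t: 13.4
eef_pos: [527.6, -125.1, 316.7]
tcp_rot: [1.278, 1.568, -0.072]
ft_force: [1.7, -0.9, -0.0]
opening: 0.12
```

```bash
python3 -c "
from h import *
go([528.8,-125.3,146],.694)"
```

```text
t 13.4 grasp [ 528.2 -125.2  145.7] jaw 0.221 shift [-0.3  1.1  0.4] rot [-0.4731  0.0015 -0.0026] q [-0.35  0.48  1.86  0.    0.8  -0.58] F [ 1.7 -0.9 -0. ] M [-0.06  0.09  0.01] op 0.12
```

Emit:
jog_arm(deltas=[0,0,0,-0.1,0,0,0,0,0,0,-0.1,0,0,0,0,0,0,-0.1,0,0,0,0,0,0,-0.1,0,0,0,0,0,0,-0.06,0,0,0,0,0,0,0,0,0,0])

```text
t: 14.15
eef_pos: [527.4, -125.3, 316.7]
tcp_rot: [0.785, 1.568, -0.09]
ft_force: [2.7, 0.1, 0.0]
opening: 0.122
```

```bash
python3 -c "
from h import *
go([528.8,-125.3,146],.694);shot('wrist','w13');crop('w13',220,150,420,300,4,'c13')"
```

```text
t 14.15 grasp [ 527.9 -125.3  145.7] jaw 0.696 shift [-0.3  1.1  0.9] rot [ 0.002   0.0019 -0.0019] q [-0.36  0.48  1.86  0.    0.8  -1.05] F [2.7 0.1 0. ] M [ 0.03 -0.04 -0.05] op 0.122
```

View pics/w13.png

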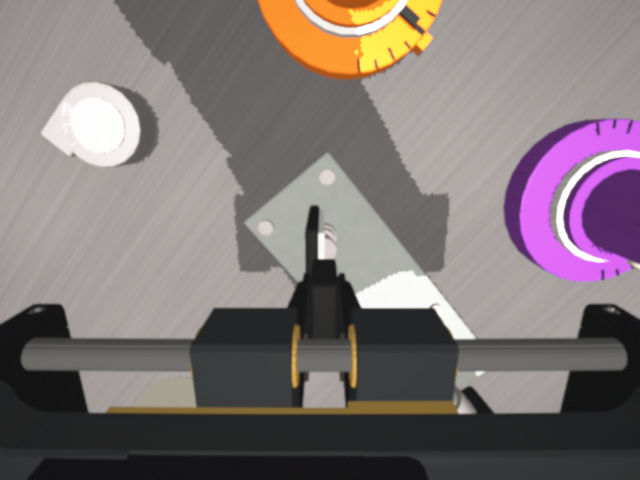

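View pics/c13.png

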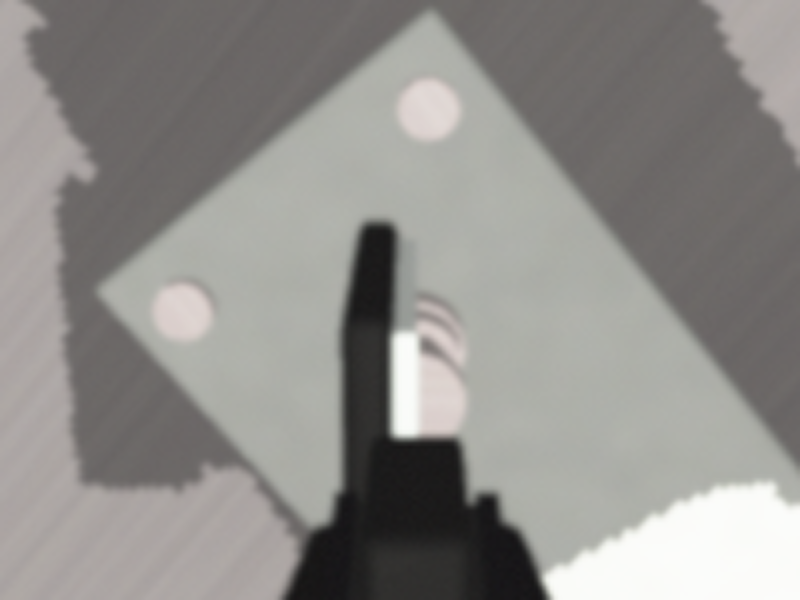

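```bash
python3 -c "
from h import *
shot('side','side2');shot('top','top3');crop('side2',240,160,400,280,5,'c14');crop('side2',280,255,360,345,6.5,'c15')"
```

```text
(no output)
```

View pics/side2.png

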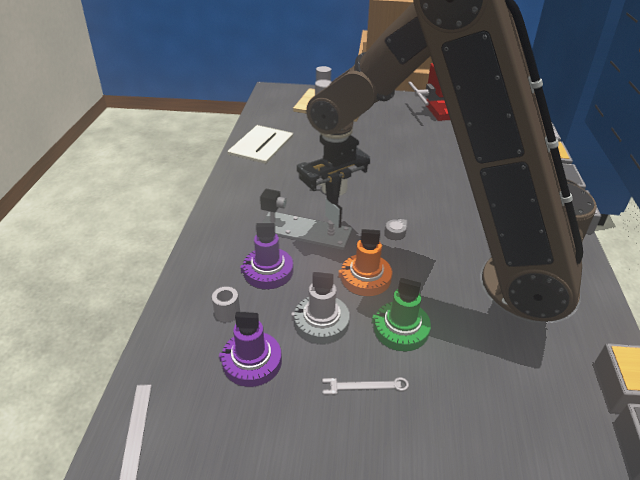

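View pics/c14.png

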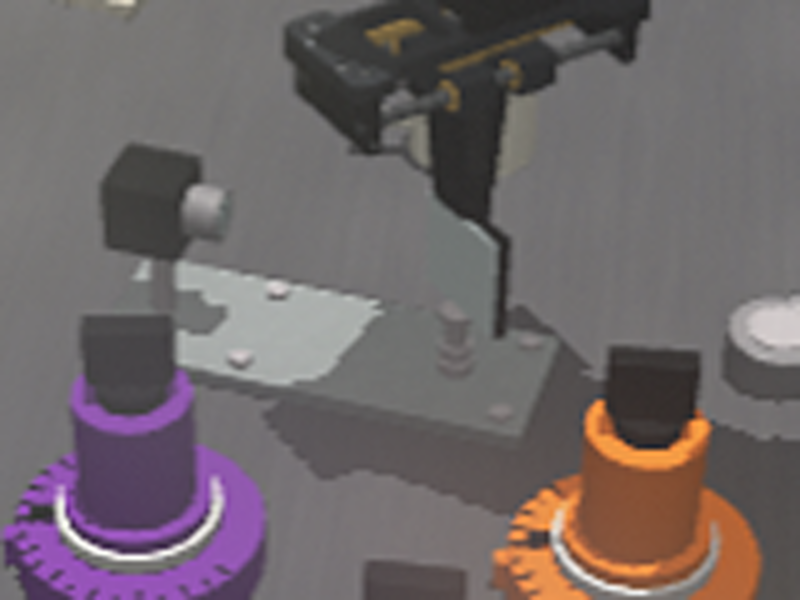

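View pics/c15.png

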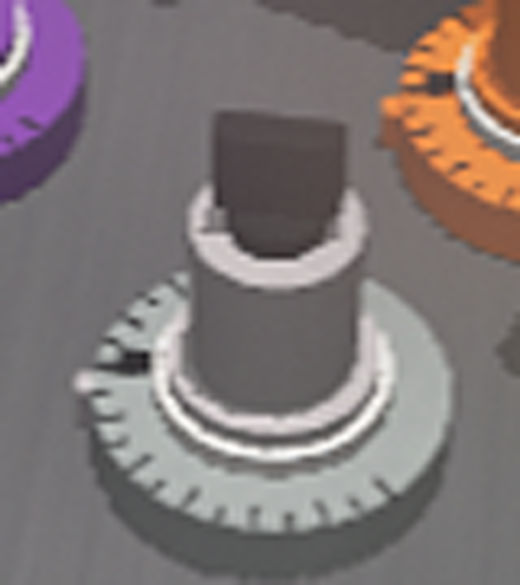

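View pics/top3.png

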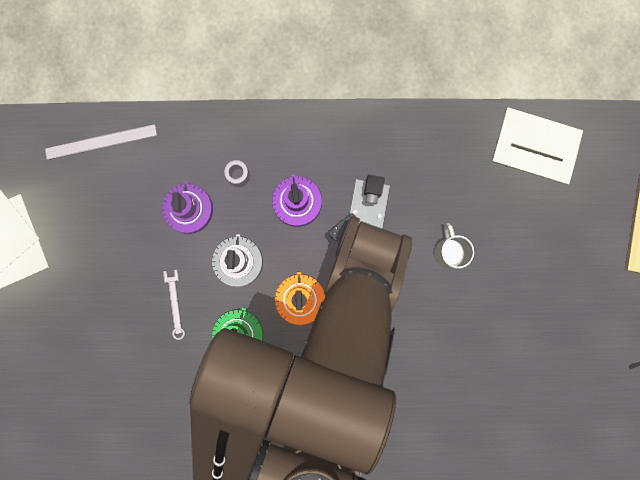

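```bash
python3 -c "
from h import *
c=lambda p,sc=4,o=(220,150):(o[0]+(p[0]+.5)/sc-.5,o[1]+(p[1]+.5)/sc-.5)
for fn in('w12','w13'):
  crop(fn,290,195,350,260,10,'e'+fn)
d=load('w13'); A=[atz(d,c(p),12)[:2] for p in [(97,292),(430,8),(795,478)]]
print(A); e=A[0]-A[1]; print(np.hypot(*e)); f=A[2]-A[1]
for e in(e,f): print(np.arctan2(e[1],e[0]))
e=A[0]-A[1]; m=(A[0]+A[1])/2; print('axis',m+50*np.array([np.cos(-.19),np.sin(-.19)]))
print(abs(load('w12')['image'][195:258,300:320].astype(int)-load('w13')['image'][195:258,300:320]).mean((0,2)).round())
"
```

```text
[array([ 472.27150394, -159.53485775]), array([488.1855937 , -72.96389853]), array([609.93914364, -97.73247712])]
88.02152710478558
-1.752593785132829
-0.2006934534713463
axis [ 529.32876057 -125.69232289]
[22. 22. 22. 22. 22. 19. 16. 14. 12. 11. 10.  8.  7.  7.  7.  6.  8. 11.
 16. 14.]
```

View pics/ew12.png

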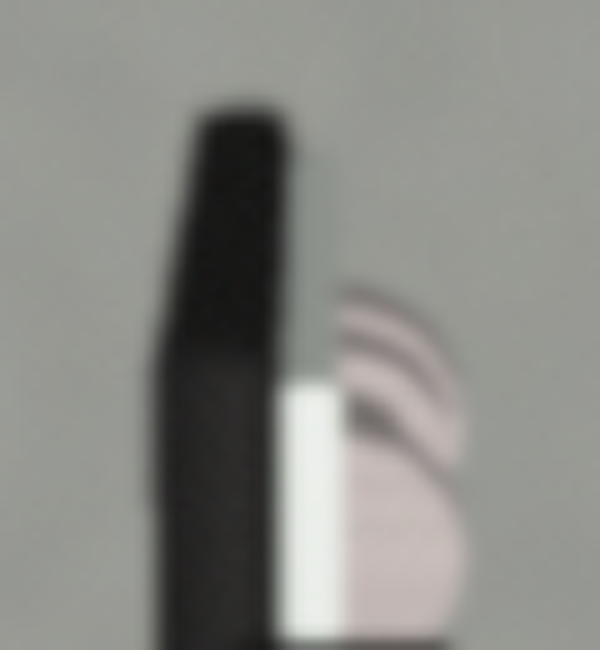

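View pics/ew13.png

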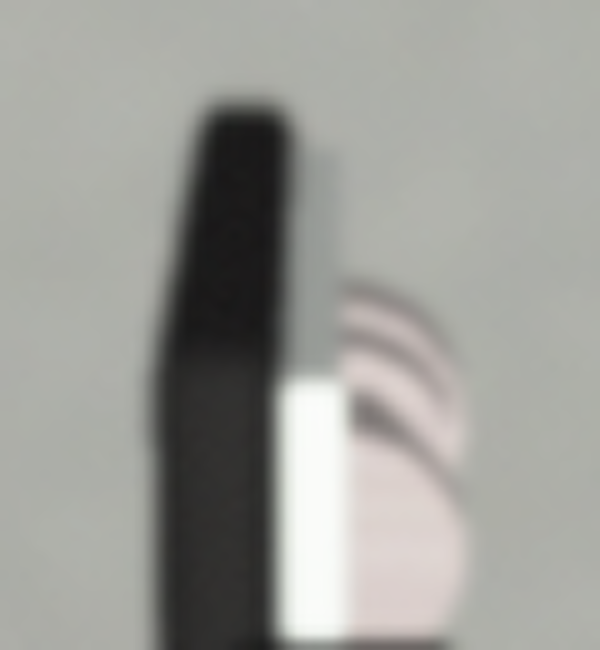

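```bash
python3 -c "
from h import *
go([528.8,-125.3,146],.694)
print(abs(env.state()['qvel']).max())
env.job_done()
go([528.8,-125.3,146],.694)"
```

```text
t 14.3 grasp [ 527.9 -125.3  145.7] jaw 0.6952 shift [-0.3  1.1  0.9] rot [ 0.0012  0.002  -0.0019] q [-0.36  0.48  1.86  0.    0.8  -1.05] F [ 2.  -0.1 -1. ] M [ 0.03  0.09 -0.08] op 0.125
0.004177925979523824
the job is handed in; nothing more can be done
the job is handed in; nothing more can be done
```

I turned the indexing table by its knob to zero and let go. Then I gripped the mirror tab, turned the mirror to about 0.885 rad, and handed the job in at about 14.3 s while still holding it.

**Table:** Before release, the last wrist picture put the pointer within about 0.002 rad of the zero tick. After release, the close-up still showed it on the tick. The sticker measured at (527.4, 154.1) mm, against (527.2, 153.5) mm worked out from the table position.

**Mirror:** The jaw yaw at hand-in was 0.695 rad. The target was 0.6925 to 0.694 rad, so the line of sight should pass within about 1–3 mm of the sticker's centre. I could not check this through the bench camera itself. Comparing the wrist pictures before and after the turn, I saw at most a few milliradians of slip between the tab and the jaws.

**Disagreements:** The top and wrist cameras differed by about 3 mm on where the stand is and 1.5 mm on the table. I used the wrist values, which agreed with the positions found when gripping. One short edge fit in a late picture gave a stand angle of -0.20 rad instead of -0.19; I did not use it.

**Bystanders:** In the last top picture the mug, loose bush and wrench looked unmoved. The arm hid the tape measure in that view, but the last side picture showed it in place. The forces I read stayed under about 3 N.

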